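# Start the test readers in order

## Robot

A 6-joint arm with a two-finger parallel gripper is mounted at the origin on a cart in front of the work surface, level with it; the furniture and walls round the work are solid. World frame = base frame: x ahead of the robot, y to its left, z up, the work surface at z = 0. Lengths are in m, angles in rad, forces in N, time in s.
With the tool pointing down it reaches from about 0.275 to 0.75 m from the base axis. Payload 10.2 kg.
Tool frame: the origin (TCP) lies midway between the tips of the shut fingers; the grasp point (between the pads) lies 19 mm behind it (tcp_to_grasp is the z of the grasp point in the tool frame, in m); z points along the fingers, y is the direction in which the jaws open and shut (so a half turn about z gives the same grasp; the last joint's range is limited). The gripper opens to 88 mm and grips with 3 to 60 N. Pads are 18 mm wide; open, the fingers measure 123 mm over their backs; the gripper's body (75 mm by 187 mm) begins 45 mm behind the grasp point.
Start: joints at [0.918, 0.313, 1.498, -0, 1.331, -0.223], TCP at [0.219, 0.477, 0.239] pointing down, gripper open.
Joint ranges: [-2.94, 2.94], [-0.97, 2.17], [0.19, 2.56], [-1.23, 4.37], [0.02, 3.11], [-2.88, 2.88]. Speed limits (rad/s): [2.39, 2.39, 3.01, 3.14, 3.14, 3.14].

## Interface

Orientations are given as a 3x3 rotation matrix whose columns are the frame's x, y, z axes.
In Python, from plant import reach, movel, move_j, command_gripper, sleep, solve_ik, get_state, read_camera, camera_model, MotionError, finish_job, tcp_to_grasp gives the robot as it stands. Calls block until the motion is done:
- reach(position, orientation): joint-space move of the TCP to a pose.
- movel(position, frame=None, max_speed=0.15): straight line of the TCP; frame=None keeps the orientation; max_speed is the mean speed in m/s.
- move_j(angles): joint-space move.
- command_gripper(opening, grip_force=None): finger opening in m; grip_force is the grip in N (None keeps the last); returns when the fingers have stopped.
- sleep(seconds).
- solve_ik(position, orientation): joint angles nearest the present ones, or None.
- get_state(): the state.
- read_camera(name): name is "scene" or "side" or "wrist"; returns (picture, depth): 420x560x3 uint8, red, green, blue; 420x560 float32, m along the optical axis (not along the pixel's ray), 0 where there is no reading.
- camera_model(name): a dict with "vertical_fov" (degrees; the focal length in pixels is half the picture's height over the tangent of half this angle, whatever the lens; pixels are square), "cx", "cy" (the principal point, pixels), "eye" and "attitude" of the camera in the world. Camera axes: x right, y down, z forward; pixel columns grow to the right and rows downward; lengths in m; the calibration is good to about 2 mm. A picture is of the moment at which its call begins: read the wrist's pose just before it. camera_model takes no time and is no camera call; for the wrist camera it gives the pose at the moment of the call.
A pose or a line that the arm cannot do raises MotionError and nothing moves.
- finish_job(): hands the job in, once; it reports no verdict.
The state is a dict: "clock": time; "joints": joint angles; "joint_vel": joint speeds; "tau": joint torques, N m; "eef_pos": TCP position; "eef_rot": TCP orientation; "wrist_force": force on the tool from outside, world axes, zero at the start; "wrist_torque": the same for the moment, N m; "gripper_width": finger opening in m.
Only numpy, scipy, OpenCV 4.12 (cv2) and the standard library are available. Lean on these libraries where they do the work, as an engineer would, in place of code of your own. Each camera call takes 0.05 s, during which the arm holds its last target. There are 200 camera calls.

## Task

Start three of the test readers by pressing their round keys, one after another: the blue key first, then the green, then the yellow, each gently and fully down, where it stays. Leave the red key up, and do not shift or lift the readers, their cassettes or anything else on the table.

Things in the scene. Friction and masses are not known exactly. Their poses are not given: they have to be found in the camera images.
- reader_blue: grey cassette reader with the blue key, a loose box standing on the table, 90 (x) x 84 (y) x 24 mm high, about 0.45 kg; origin under its centre, z up, x points from the key side towards the cassette side. Key axis at x -18, y -18 mm; a dark display beside it at y +21 mm; a cassette lies in the open bay at x +22 mm
- key_blue_top (a point): centre of the top face of the round blue push key, 28 mm across; it starts 42 mm above the table, 18 mm above the reader's deck, and the point moves with the key. The key is pressed straight down
- key_blue (a joint): how far the blue key is pushed down, m: 0 = up, 0.010 = fully down (its top is then still 8 mm above the deck). The key resists with about 2.5 N and stays where it is left. Its coloured cap is springy: it gives 0.5 mm per N, up to 8 mm, and comes back, so its top must be pushed about 1.3 mm farther than the key is to go, and past the end of the key's travel the force grows by 2 N per mm. Above 0.006 it counts as down
- cassette_blue: white test cassette, 20x70x6 mm, lying loose in the bay of the blue-key reader; origin under its centre, x across its width
- reader_green: grey cassette reader with the green key, a loose box standing on the table, 90 (x) x 84 (y) x 24 mm high, about 0.45 kg; origin under its centre, z up, x points from the key side towards the cassette side. Key axis at x -18, y -18 mm; a dark display beside it at y +21 mm; a cassette lies in the open bay at x +22 mm
- key_green_top (a point): centre of the top face of the round green push key, 28 mm across; it starts 42 mm above the table, 18 mm above the reader's deck, and the point moves with the key. The key is pressed straight down
- key_green (a joint): how far the green key is pushed down, m: 0 = up, 0.010 = fully down (its top is then still 8 mm above the deck). The key resists with about 2.5 N and stays where it is left. Its coloured cap is springy: it gives 0.5 mm per N, up to 8 mm, and comes back, so its top must be pushed about 1.3 mm farther than the key is to go, and past the end of the key's travel the force grows by 2 N per mm. Above 0.006 it counts as down
- cassette_green: white test cassette, 20x70x6 mm, lying loose in the bay of the green-key reader; origin under its centre, x across its width
- reader_yellow: grey cassette reader with the yellow key, a loose box standing on the table, 90 (x) x 84 (y) x 24 mm high, about 0.45 kg; origin under its centre, z up, x points from the key side towards the cassette side. Key axis at x -18, y -18 mm; a dark display beside it at y +21 mm; a cassette lies in the open bay at x +22 mm
- key_yellow_top (a point): centre of the top face of the round yellow push key, 28 mm across; it starts 42 mm above the table, 18 mm above the reader's deck, and the point moves with the key. The key is pressed straight down
- key_yellow (a joint): how far the yellow key is pushed down, m: 0 = up, 0.010 = fully down (its top is then still 8 mm above the deck). The key resists with about 2.5 N and stays where it is left. Its coloured cap is springy: it gives 0.5 mm per N, up to 8 mm, and comes back, so its top must be pushed about 1.3 mm farther than the key is to go, and past the end of the key's travel the force grows by 2 N per mm. Above 0.006 it counts as down
- cassette_yellow: white test cassette, 20x70x6 mm, lying loose in the bay of the yellow-key reader; origin under its centre, x across its width
- reader_red: grey cassette reader with the red key, a loose box standing on the table, 90 (x) x 84 (y) x 24 mm high, about 0.45 kg; origin under its centre, z up, x points from the key side towards the cassette side. Key axis at x -18, y -18 mm; a dark display beside it at y +21 mm; a cassette lies in the open bay at x +22 mm
- key_red_top (a point): centre of the top face of the round red push key, 28 mm across; it starts 42 mm above the table, 18 mm above the reader's deck, and the point moves with the key. The key is pressed straight down
- key_red (a joint): how far the red key is pushed down, m: 0 = up, 0.010 = fully down (its top is then still 8 mm above the deck). The key resists with about 2.5 N and stays where it is left. Its coloured cap is springy: it gives 0.5 mm per N, up to 8 mm, and comes back, so its top must be pushed about 1.3 mm farther than the key is to go, and past the end of the key's travel the force grows by 2 N per mm. Above 0.006 it counts as down
- cassette_red: white test cassette, 20x70x6 mm, lying loose in the bay of the red-key reader; origin under its centre, x across its width
- dropper_green: small upright white dropper bottle with a green cap, 20 mm across, 64 mm tall; origin at its foot
- bench_timer: white square digital timer, 64x64x20 mm, a bystander; origin under its centre
- tape: roll of tan tape lying flat, 104 mm across, 25 mm high, a bystander; origin under its centre
- tube_rack_4: blue ridged tube rack, 98x100x58 mm, a bystander; origin under its centre

How it is judged:
By the outcome, as a careful person would: the job done as asked, in the order asked, and still so for the second after the job is handed in, with the robot touching nothing.
It also fails if it takes over 42 s, if anything falls off the work surface, if the arm or the gripper's body presses on something with over 40 N, if the wrist force passes 120 N, or if a joint passes its speed limit or range.

## Working session

There is one attempt and no reset: what is moved stays moved. The work goes in short steps, each a Python script; the robot and the scene stay as the last script left them, time stands still between calls to the robot, and variables do not carry over. Pictures are saved under pics/ and viewed, about 8 in all and at most 12, crops included, and the job is handed in when it is done.

```bash
mkdir -p pics; ls; python3 - <<'E'
from plant import *
import cv2,numpy as np
for n in("scene","side"):
    p,d=read_camera(n); np.savez(f"/tmp/{n}.npz",p=p,d=d); cv2.imwrite(f"pics/{n}0.png",p[:,:,::-1]); print(n,camera_model(n))
print(get_state(),tcp_to_grasp)
E
```

```text
pics
scene {'vertical_fov': 49.25246180218109, 'cx': 280.2907690236286, 'cy': 210.43893838985645, 'eye': array([ 0.08557664, -1.13890036,  0.53597221]), 'attitude': array([[ 0.87924381, -0.22804415,  0.41824178],
       [-0.47577579, -0.3764622 ,  0.79492994],
       [-0.0238269 , -0.89792654, -0.43949994]])}
side {'vertical_fov': 47.533289263024884, 'cx': 270.19458430283123, 'cy': 211.2298923535192, 'eye': array([0.10638783, 0.32225302, 0.6032353 ]), 'attitude': array([[-0.85015036, -0.28634009,  0.44187522],
       [-0.5263524 ,  0.48455889, -0.6986815 ],
       [-0.01405404, -0.82656641, -0.56266371]])}
{'clock': 0.1, 'joints': array([ 9.17587654e-01,  3.13383455e-01,  1.49834891e+00, -1.31775111e-05,
        1.33099491e+00, -2.23372989e-01]), 'joint_vel': array([-0.00062024, -0.00288405, -0.00298474,  0.00099195,  0.00045833,
       -0.00043557]), 'tau': array([ 1.91225372e-03, -4.02819550e+01, -2.52643758e+01,  6.95563573e-02,
        3.42767942e-02, -3.22301878e-05]), 'eef_pos': array([0.2186448 , 0.47706595, 0.23822831]), 'eef_rot': array([[-9.09035462e-01,  4.16718211e-01, -6.79386155e-04],
       [ 4.16718697e-01,  9.09035039e-01, -9.08824222e-04],
       [ 2.38862216e-04, -1.10926636e-03, -9.99999356e-01]]), 'wrist_force': array([ 0.08192034,  0.62488806, -0.03800415]), 'wrist_torque': array([ 0.0274414 , -0.00518067, -0.07477945]), 'gripper_width': 0.08788213839923718} -0.0187
```

View pics/scene0.png

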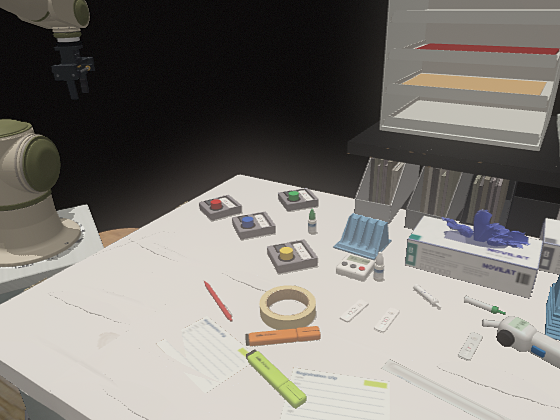

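View pics/side0.png

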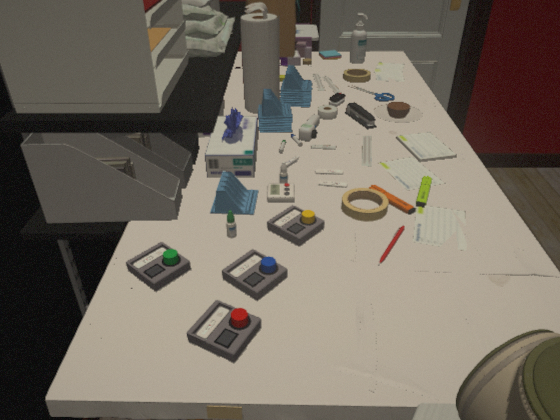

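The scene view shows the red key at about (216,203), blue (248,222), green (293,196) and yellow (286,253). In the side view they are at (239,317), (268,265), (170,257) and (308,217). A shelf overhangs on the far-x side, near green. Next I'll localise the keys and the shelf.

```bash
cat > h.py <<'E'
from plant import *
import cv2,numpy as np
HUE={'blue':(105,125),'green':(55,90),'yellow':(18,32),'red':(0,6)}
def world(m,u,v,d):
    f=210/np.tan(np.radians(m["vertical_fov"]/2))
    return m["eye"]+np.stack([(u-m["cx"])*d/f,(v-m["cy"])*d/f,d],-1)@m["attitude"].T
def cloud(m,d):
    v,u=np.mgrid[:420,:560]; return world(m,u,v,d)
def keys(p,d,m,show=True):
    """cap tops: coloured blobs whose points lie 30..46 mm high; circle centre of the top face"""
    P=cloud(m,d); h=cv2.cvtColor(p,cv2.COLOR_RGB2HSV); out={}
    for c,(a,b) in HUE.items():
        k=((h[...,0]>=a)&(h[...,0]<=b)&(h[...,1]>120)&(h[...,2]>40)&(d>0)&(P[...,2]>.024)&(P[...,2]<.052)).astype(np.uint8)
        n,l,s,ce=cv2.connectedComponentsWithStats(k)
        for i in range(1,n):
            if s[i,4]<40: continue
            Q=P[l==i]; zt=np.percentile(Q[:,2],90); T=Q[Q[:,2]>zt-.003]
            ctr,r=cv2.minEnclosingCircle(T[:,:2].astype(np.float32))
            out.setdefault(c,[]).append((np.r_[ctr,zt],r))
            if show: print(c,ce[i].round(),s[i,4],"ctr",np.round(ctr,4),"med",np.median(T,0).round(4),"r",round(r,4),"ztop",zt.round(4))
    return out
E
python3 - <<'E'
from h import *
for n in("scene","side"):
    z=np.load(f"/tmp/{n}.npz"); m=camera_model(n); print(n); keys(z['p'],z['d'],m)
    P=cloud(m,z['d']); P=P[z['d']>0]
    # obstacles above 50 mm, y-x grid of lowest/highest z
    for x0 in np.arange(.2,1.0,.1):
        s=P[(P[:,0]>x0)&(P[:,0]<x0+.1)&(P[:,1]>-.5)&(P[:,1]<.45)&(P[:,2]>.05)]
        if len(s): print(round(x0,1),len(s),s.min(0).round(2),s.max(0).round(2))
E
```

```text
scene
yellow [286. 250.] 64 ctr [ 0.4776 -0.4154] med [ 0.4771 -0.4141  0.0407] r 0.0142 ztop 0.042
0.2 1453 [0.2  0.35 0.23] [0.29 0.45 0.52]
0.5 2 [ 0.6  -0.32  0.05] [ 0.6  -0.32  0.05]
0.6 564 [ 0.6  -0.46  0.05] [ 0.7  -0.31  0.23]
0.7 8931 [ 0.7  -0.5   0.05] [0.8  0.45 0.51]
0.8 14536 [ 0.8  -0.5   0.05] [0.9  0.31 0.5 ]
0.9 13419 [ 0.9  -0.5   0.05] [1.   0.14 0.5 ]
side
blue [268. 262.] 114 ctr [ 0.4666 -0.2368] med [ 0.4669 -0.2359  0.0411] r 0.0143 ztop 0.0424
green [170. 257.] 190 ctr [ 0.6355 -0.1622] med [ 0.6347 -0.1609  0.0411] r 0.014 ztop 0.0419
yellow [308. 216.] 151 ctr [ 0.476  -0.4105] med [ 0.4765 -0.4083  0.0405] r 0.0144 ztop 0.0417
red [519.  23.] 263 ctr [ 0.3676 -2.367 ] med [ 0.3566 -2.3789  0.0492] r 0.1518 ztop 0.0493
red [239. 317.] 268 ctr [ 0.4375 -0.1027] med [ 0.4368 -0.1024  0.0411] r 0.0143 ztop 0.0421
0.5 11 [ 0.6  -0.31  0.05] [ 0.6  -0.3   0.06]
0.6 628 [ 0.6  -0.45  0.05] [ 0.7  -0.3   0.23]
0.7 4880 [ 0.7  -0.5   0.05] [ 0.8  -0.25  0.44]
0.8 13709 [ 0.8  -0.5   0.05] [ 0.9  -0.19  0.44]
0.9 12899 [ 0.9  -0.5   0.05] [ 1.   -0.14  0.44]
```

```bash
python3 - <<'E'
from h import *
A=[]
for n in("scene","side"):
    z=np.load(f"/tmp/{n}.npz"); m=camera_model(n); P=cloud(m,z['d']); A.append(P[z['d']>0])
P=np.vstack(A); P=P[(P[:,2]>.08)&(P[:,0]>.5)&(P[:,0]<1)]
for y in np.arange(-.6,.4,.08):
    for z in (.08,.16,.24,.32,.40):
        s=P[(abs(P[:,1]-y)<.04)&(P[:,2]>z)&(P[:,2]<z+.08)]
        print(round(y,2),z,len(s),np.percentile(s[:,0],1).round(3) if len(s) else '',end=' | ')
    print()
Rd=lambda a:np.array([[np.cos(a),np.sin(a),0],[np.sin(a),-np.cos(a),0],[0,0,-1.]])
for c,x,y in(('b',.4666,-.2368),('g',.6355,-.1622),('y',.476,-.412)):
    for a in(0,np.pi/2,-np.pi/2,np.pi): 
        print(c,round(a,1),[None if (q:=solve_ik([x,y,zz],Rd(a))) is None else q.round(2) for zz in(.03,.2)])
E
```

```text
-0.6 0.08 887 0.781 | -0.6 0.16 2556 0.786 | -0.6 0.24 1158 0.905 | -0.6 0.32 1258 0.904 | -0.6 0.4 618 0.903 | 
-0.52 0.08 593 0.78 | -0.52 0.16 2351 0.74 | -0.52 0.24 1154 0.859 | -0.52 0.32 1265 0.859 | -0.52 0.4 896 0.857 | 
-0.44 0.08 905 0.896 | -0.44 0.16 2314 0.694 | -0.44 0.24 1251 0.813 | -0.44 0.32 1286 0.813 | -0.44 0.4 841 0.812 | 
-0.36 0.08 1335 0.832 | -0.36 0.16 2344 0.667 | -0.36 0.24 1421 0.776 | -0.36 0.32 1554 0.776 | -0.36 0.4 936 0.775 | 
-0.28 0.08 2467 0.787 | -0.28 0.16 2193 0.726 | -0.28 0.24 3970 0.788 | -0.28 0.32 4587 0.788 | -0.28 0.4 2781 0.788 | 
-0.2 0.08 2307 0.823 | -0.2 0.16 2148 0.864 | -0.2 0.24 1820 0.924 | -0.2 0.32 2130 0.925 | -0.2 0.4 1398 0.924 | 
-0.12 0.08 658 0.943 | -0.12 0.16 296 0.944 | -0.12 0.24 0  | -0.12 0.32 0  | -0.12 0.4 0  | 
-0.04 0.08 179 0.967 | -0.04 0.16 460 0.966 | -0.04 0.24 512 0.968 | -0.04 0.32 549 0.968 | -0.04 0.4 607 0.968 | 
0.04 0.08 603 0.922 | 0.04 0.16 673 0.923 | 0.04 0.24 735 0.922 | 0.04 0.32 795 0.923 | 0.04 0.4 866 0.923 | 
0.12 0.08 583 0.877 | 0.12 0.16 616 0.876 | 0.12 0.24 676 0.876 | 0.12 0.32 727 
[... 958 characters left out ...]
y([-0.43,  0.64,  1.11, -0.  ,  1.4 , -0.43])]
g -1.6 [array([-0.43,  0.81,  1.27, -0.  ,  1.06,  2.71]), array([-0.43,  0.64,  1.11, -0.  ,  1.4 ,  2.71])]
g 3.1 [array([-0.43,  0.81,  1.27, -0.  ,  1.06, -2.  ]), array([-0.43,  0.64,  1.11, -0.  ,  1.4 , -2.  ])]
y 0 [array([-0.9 ,  0.76,  1.37, -0.  ,  1.02,  0.67]), array([-0.9 ,  0.57,  1.21, -0.  ,  1.36,  0.67])]
y 1.6 [array([-0.9 ,  0.76,  1.37, -0.  ,  1.02, -0.9 ]), array([-0.9 ,  0.57,  1.21, -0.  ,  1.36, -0.9 ])]
y -1.6 [array([-0.9 ,  0.76,  1.37, -0.  ,  1.02,  2.24]), array([-0.9 ,  0.57,  1.21, -0.  ,  1.36,  2.24])]
y 3.1 [array([-0.9 ,  0.76,  1.37, -0.  ,  1.02, -2.47]), array([-0.9 ,  0.57,  1.21, -0.  ,  1.36, -2.47])]
```

```bash
cat >> h.py <<'E'
R=np.array([[0,1,0],[1,0,0],[0,0,-1.]])
def look(tag):
    m=camera_model("wrist"); p,d=read_camera("wrist"); cv2.imwrite(f"pics/{tag}.png",p[:,:,::-1]); return keys(p,d,m)
E
python3 - <<'E'
from h import *
command_gripper(0.0)
reach([.4666,-.2368,.20],R); sleep(.3)
look("w1"); s=get_state(); print(s["clock"],s["eef_pos"],s["wrist_force"],s["gripper_width"])
E
```

```text
blue [282. 187.] 789 ctr [ 0.4664 -0.236 ] med [ 0.4668 -0.2356  0.0424] r 0.0136 ztop 0.0433
green [497.  96.] 991 ctr [ 0.6351 -0.1608] med [ 0.6348 -0.1609  0.0426] r 0.0141 ztop 0.0435
green [431. 263.] 73 ctr [ 0.601  -0.3061] med [ 0.5986 -0.3027  0.0508] r 0.006 ztop 0.0515
red [243.  15.] 1089 ctr [ 0.4374 -0.1027] med [ 0.4377 -0.1039  0.0426] r 0.0139 ztop 0.0436
4.425 [ 0.46666435 -0.2366513   0.19998905] [ 0.7407381   0.35654008 -0.90569536] 0.001069750891715736
```

View pics/w1.png

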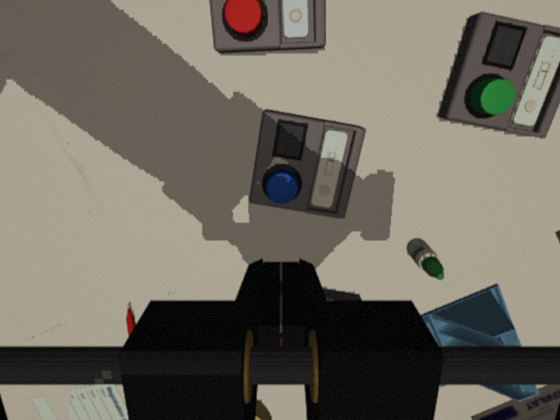

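The wrist view shows blue at (282,187), green at (497,96) and red at (243,15), matching the side camera to about 1 mm. Next I'll press blue, watching the force.

```bash
cat >> h.py <<'E'
def fz(n=6):
    f=[]
    for _ in range(n): sleep(.02); f.append(get_state()["wrist_force"])
    return np.mean(f,0)
def press(x,y):
    movel([x,y,.055],R,.12); sleep(.15); b=fz()
    for z,v in((.042,.04),(.036,.02),(.0315,.02),(.0305,.01),(.0300,.01),(.0295,.01),(.029,.01)):
        movel([x,y,z],R,v); sleep(.1); F=fz()-b
        print(z,get_state()["eef_pos"].round(4),F.round(2))
        if F[2]>4.8 or np.hypot(*F[:2])>4: break
    movel([x,y,.055],R,.06); movel([x,y,.13],R,.15); print("clock",get_state()["clock"])
E
python3 - <<'E'
from h import *
press(.4665,-.2362); movel([.4665,-.2362,.2]); sleep(.2); look("w2"); print(get_state()["clock"])
E
```

```text
0.042 [ 0.4665 -0.2362  0.042 ] [-0.12  0.03  0.57]
0.036 [ 0.4666 -0.2362  0.036 ] [ 0.58 -0.74  1.11]
0.0315 [ 0.4666 -0.2363  0.0316] [ 1.08 -1.1   1.92]
0.0305 [ 0.4666 -0.2362  0.0306] [ 0.91 -0.71  3.3 ]
0.03 [ 0.4666 -0.2362  0.0301] [ 1.07 -0.53  4.72]
0.0295 [ 0.4666 -0.2363  0.0296] [ 1.14 -0.21  5.66]
clock 10.5083
blue [282. 186.] 748 ctr [ 0.4664 -0.236 ] med [ 0.4661 -0.2355  0.0324] r 0.0136 ztop 0.0333
green [498.  97.] 998 ctr [ 0.6356 -0.1617] med [ 0.6349 -0.1615  0.0426] r 0.0139 ztop 0.0436
green [432. 265.] 70 ctr [ 0.6006 -0.3055] med [ 0.5987 -0.3026  0.0509] r 0.006 ztop 0.0516
red [244.  16.] 1122 ctr [ 0.4374 -0.1026] med [ 0.4376 -0.1034  0.0426] r 0.0139 ztop 0.0436
11.375
```

View pics/w2.png

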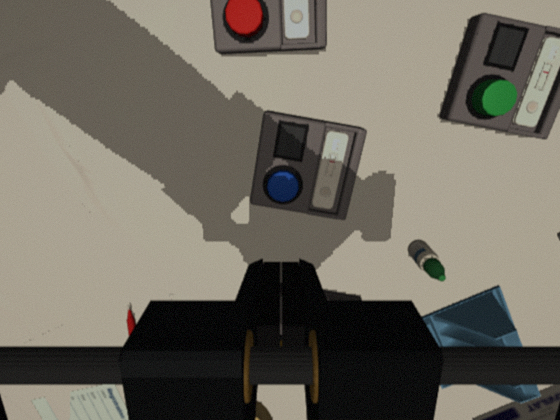

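Blue is down a full 10 mm (cap top 43.3 to 33.3 mm) and its reader hasn't moved. Next I'll press green, then hover near yellow to measure it.

```bash
python3 - <<'E'
from h import *
reach([.635,-.161,.12],R); press(.635,-.161)
reach([.477,-.45,.2],R); sleep(.2); look("w3"); print(get_state()["clock"])
E
```

```text
0.042 [ 0.635  -0.161   0.0421] [-0.51  0.3  -0.12]
0.036 [ 0.6351 -0.161   0.0361] [0.83 0.09 1.2 ]
0.0315 [ 0.6351 -0.161   0.0315] [ 1.07 -0.13  2.16]
0.0305 [ 0.6351 -0.161   0.0306] [ 0.83 -0.19  3.74]
0.03 [ 0.6351 -0.161   0.0301] [ 0.59 -0.39  4.41]
0.0295 [ 0.6351 -0.1611  0.0296] [0.24 0.14 5.3 ]
clock 17.6083
yellow [280. 140.] 973 ctr [ 0.4763 -0.4093] med [ 0.4761 -0.4086  0.0426] r 0.014 ztop 0.0434
yellow [208. 236.] 132 ctr [ 0.4095 -0.5003] med [ 0.4097 -0.4997  0.0249] r 0.0145 ztop 0.0257
yellow [238. 250.] 217 ctr [ 0.4342 -0.5165] med [ 0.4377 -0.5137  0.0249] r 0.0195 ztop 0.0258
19.1333
```

View pics/w3.png

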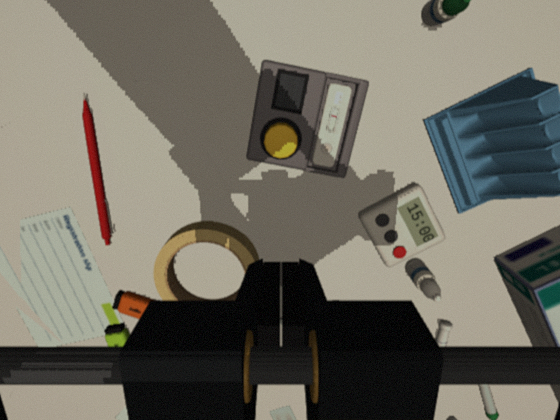

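The wrist view shows the yellow key at (280,140), which is (0.476, -0.409) and agrees with the side camera. I'll press it, then retreat and check all four keys.

```bash
python3 - <<'E'
from h import *
reach([.4762,-.4092,.12],R); press(.4762,-.4092)
reach([.45,-.37,.26],R); sleep(.2); look("w4")
reach([.50,-.24,.26],R); sleep(.2); look("w5"); print(get_state()["clock"])
p,d=read_camera("side"); cv2.imwrite("pics/side1.png",p[:,:,::-1]); keys(p,d,camera_model("side"))
a=np.load("/tmp/side.npz")["p"]; D=np.abs(a.astype(int)-p).max(2)>60; print(D.sum()); cv2.imwrite("pics/diff.png",np.hstack([p[150:370,100:400,::-1],np.repeat(D[150:370,100:400,None]*255,3,2).astype(np.uint8)]))
E
```

```text
0.042 [ 0.4762 -0.4092  0.0421] [-0.01  0.03 -0.34]
0.036 [ 0.4763 -0.4093  0.0361] [ 0.82 -1.02  1.13]
0.0315 [ 0.4762 -0.4093  0.0316] [ 1.33 -1.14  1.4 ]
0.0305 [ 0.4763 -0.4093  0.0306] [ 0.99 -0.65  3.64]
0.03 [ 0.4762 -0.4093  0.0301] [ 1.   -0.32  4.29]
0.0295 [ 0.4763 -0.4093  0.0297] [ 0.88 -0.29  5.33]
clock 25.0
blue [301.  27.] 804 ctr [ 0.4664 -0.2366] med [ 0.4665 -0.2361  0.0326] r 0.0138 ztop 0.0337
yellow [307. 207.] 549 ctr [ 0.4762 -0.4089] med [ 0.4762 -0.4083  0.0324] r 0.0139 ztop 0.0334
blue [250. 165.] 557 ctr [ 0.4666 -0.2363] med [ 0.4666 -0.2355  0.0325] r 0.0139 ztop 0.0334
green [424.  89.] 713 ctr [ 0.6355 -0.1617] med [ 0.6352 -0.1615  0.0326] r 0.0139 ztop 0.0336
red [212.  19.] 880 ctr [ 0.4377 -0.1025] med [ 0.4378 -0.1025  0.0427] r 0.014 ztop 0.0436
26.725
green [170. 259.] 134 ctr [ 0.6352 -0.1615] med [ 0.634  -0.1612  0.0312] r 0.0141 ztop 0.0324
red [535.  23.] 170 ctr [ 0.3062 -2.4058] med [ 0.3048 -2.4132  0.0488] r 0.1159 ztop 0.0488
34260
```

View pics/w5.png

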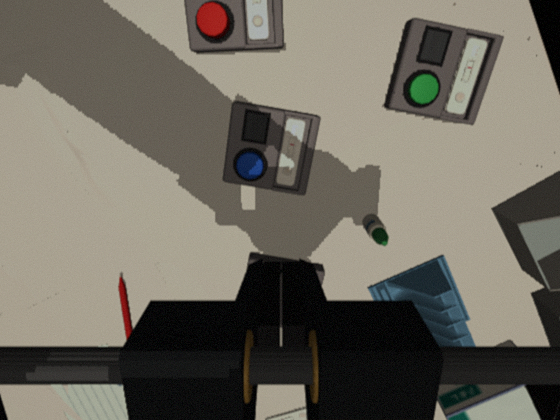

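View pics/w4.png

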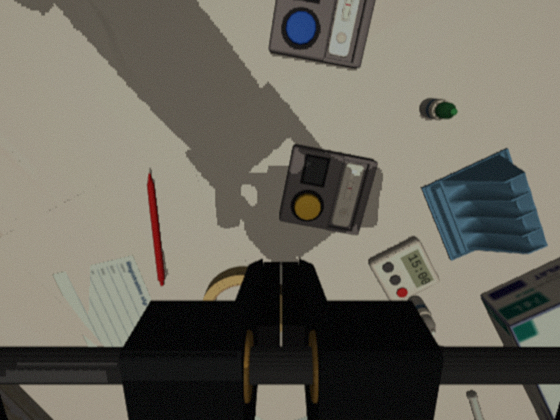

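The last views show blue (250,165), green (424,89) and yellow (307,207) down by about 10 mm. Red (212,19) is still up. The readers are where they were, the dropper is upright, and the arm is clear.

```bash
python3 -c "
from plant import *
finish_job()"
```

```text
the job is handed in; nothing more can be done
```

I pressed the blue, green and yellow keys in that order with the shut fingers, each to about 5.5 N, then pulled back and handed the job in at about 27 s.

- **Keys down:** the last wrist-camera checks put the three cap tops at about 33.5 mm, down from about 43.5 mm. That is the full 10 mm of travel for each.
- **Red key:** it is still up, with its top at 43.6 mm.
- **Nothing shifted:** the key positions repeated to about 1 mm, and the cassettes and dropper looked undisturbed in the pictures.
- **Checks that fell short:**
  - My final side-camera check picked up only the green key. I think the arm or its shadow hid the others. The image difference from that camera was too large to use (34,260 changed pixels), so I did not rely on it.
  - The first scene-camera estimate of the yellow key was about 6 mm off from the wrist camera. I used the wrist value.

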